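# Move the display row to the other rack, in reverse order

## Robot

A 6-joint arm with a two-finger parallel gripper is mounted at the origin on the work surface. World frame = base frame: x ahead of the robot, y to its left, z up, the work surface at z = 0. Lengths are in m, angles in rad, forces in N, time in s.
With the tool pointing down it reaches from about 0.25 to 0.725 m from the base axis. Payload 4 kg.
Tool frame: the origin (TCP) lies on the centre line of the jaws, within the pads' length; the fingertips stand 22 mm ahead of it and the grasp point (between the pads) lies 3 mm ahead of it; z points along the fingers, y is the line along which they close (so a half turn about z gives the same grasp; the last joint's range is limited). The gripper opens to 85 mm and grips with 20 to 120 N. Pads are 22 mm wide; open, the fingers measure 114 mm over their backs; the gripper's body (76 mm by 85 mm) begins 54 mm behind the grasp point. The pads swing forward as they close: fully open they stand 13 mm farther back than shut.
Start: joints at [-1.253, 0.241, 0.005, 1.335, 0, 1.571], TCP at [0.156, -0.475, 0.253] pointing down, gripper open.
Joint ranges: [-2.72, 2.72], [-1.05, 1.87], [-1.09, 1.28], [-1.99, 2.15], [-1.42, 1.44], [-3.14, 3.14]. Speed limits (rad/s): [2.79, 2.79, 3.14, 3.14, 3.14, 3.14].

## Interface

Orientations are given as a unit quaternion [x, y, z, w].
In Python, from workcell import bot gives the robot as it stands.
- The arm moves only by the shell command python3 -m inch 'ROWS'. ROWS is JSON, one flat list of numbers, 7 for each row, row after row: the shift along the world's x, y, z in mm, then the turn, a rotation vector about the world's x, y, z in rad, then the opening in per cent of the stroke, from 0 (shut) to 100 (fully open). A call has 1 to 8 rows; each row is the pose to reach, as a shift and turn from the pose commanded when the call began; what a row does not reach only later rows make up. A row lasts 1/12 s, in which the tool goes at most 41.7 mm and 7.16 degrees, less where a joint would pass 70% of its speed; a pose out of reach is approached as far as the arm can. A call with a gripper value outside its range is refused whole. The fingers move at their own pace and stop on an object; the grip force is fixed at half the most. Time passes only in rows, so rows that repeat a pose let the fingers close. It gives the time, the measured TCP pose, the force, the opening and the grip force at its end, in the units of the state.
- bot.get_obs(): the state, without advancing time (a new reading comes with each control period).
- bot.camera(name): name is "side" or "top" or "wrist"; returns the picture (480x640x3 uint8, blue, green, red); there is no depth.
- bot.camera_info(name): a dict with "intrinsics" (3x3 intrinsics, pixels), "distortion" ([k1, k2, p1, p2, k3] as OpenCV has them; the pictures are not rectified), "camera_from_world" (4x4, takes a point from world to camera coordinates); the wrist camera has in their place "hand_eye" (4x4, takes a point from camera to tool coordinates, whose origin is the TCP and whose axes are the flange's). Camera axes: x right, y down, z forward; pixel columns grow to the right and rows downward; lengths in m; the calibration is good to about 2 mm. A picture is of the moment at which its call begins: read the wrist's pose just before it. camera_info takes no time and is no camera call.
- bot.job_done(): hands the job in; it is judged then, once.
Trained networks look in the newest picture that a camera, given by its name, has taken for a name from the list of things; names that differ only in an ending like _2 or _b are one class to them, and where a whole thing is asked for, a point or a joint stands for the part that bears it (a point fixed in the world has none). Each returns a list of dicts, best first, with "confidence" (0 to 1); they miss things now and then, are a little off and sometimes report something else, mostly with a low value. They report only what shows in the picture. A call takes as long as a camera call. They do not tell look-alikes from the thing itself.
- bot.silhouettes(camera, target): "mask" (480x640 bool, what is visible of it) and "uv" ([column, row] in pixels, amid what is visible of it).
- bot.spot_point(camera, target): "uv" ([column, row] in pixels: a listed point, or the origin of a listed thing).
The state is a dict: "clock": time; "joint_pos": joint angles; "joint_vel": joint speeds; "tau": joint torques, N m; "eef_pos": TCP position; "tool_rot": TCP orientation; "ft_force": force on the tool from outside, world axes, zero at the start; "ft_torque": the same for the moment, N m; "grip_width": finger opening in m; "grasp_force": force on a finger pad.
Only numpy, scipy, OpenCV 4.12 (cv2) and the standard library are available. Lean on these libraries where they do the work, as an engineer would, in place of code of your own. Each camera call takes 0.05 s, during which the arm holds its last target. There are 200 camera calls.

## Task

Move the tea caddy, bell, flask and square box from the rack they stand on to the empty one, in reverse order: the thing nearest the brass knob on the old rack goes to the place farthest from the brass knob on the new rack, and so on along the row. Stand each one upright and centred on its cork disc, set down rather than dropped, without tipping any over, and leave the piece box and ash dish beside the racks where they are.

Things in the scene. Friction and masses are not known exactly. Their poses are not given: they have to be found in the camera images.
- old_rack: The old rack, the one the row stands on at the start: a fixed low cedar rack, plank 72 x 360 mm (long way along its y), top 30 mm above the origin (centre of the underside, on the desk). A 25 mm tall brass knob stands at y = +164 mm, the robot's left end. The four cork discs under the row lie at y = +117, +39, -39 and -117 mm at x = 0 in its frame.
- new_rack: The new rack, empty at the start: fixed low cedar rack, plank 72 x 360 mm (long way along its y), top 30 mm above the origin (centre of the underside, on the desk). A 25 mm tall brass knob stands at y = +164 mm, the robot's left end. Four 58 mm cork discs are glued on, centres at y = +117, +39, -39 and -117 mm at x = 0; their tops, where things stand, are 33 mm above its origin.
- caddy: Small black lacquer tea caddy, loose: a round can 48 mm across and 62 mm tall with rounded foot and shoulder, straight-sided from 10 to 48 mm above its underside. Origin: centre of its underside, z up. 80 to 170 g.
- bell: Small brass hand bell, loose, standing on its 46 mm wide mouth, 92 mm tall: the bell itself is 36 mm high, above it an upright round wooden handle 12 mm thick from 36 to 78 mm above the underside, with a 16 mm ball at the top. Origin: centre of its underside, z up. 110 to 225 g.
- flask: Small white ceramic sake flask, loose, 90 mm tall: round body 46 mm across up to 32 mm, shoulder narrowing up to 52 mm, straight round neck 22 mm thick from 52 to 84 mm, lip 28 mm wide. Origin: centre of its underside, z up. 105 to 210 g.
- box: Small square mulberry wood box with its lid fixed on, loose, 40 x 40 mm (sides along its x and y) and 58 mm tall, with a 10 mm wide, 5 mm high brass knob on top. Origin: centre of its underside, z up. 70 to 140 g.
- disc_caddy: The cork disc on the old rack on which the tea caddy stands at the start: 58 mm across, 3 mm thick, fixed, one of four alike. Origin: centre of its underside, on the plank's top.
- disc_bell: The cork disc on the old rack on which the bell stands at the start: 58 mm across, 3 mm thick, fixed, one of four alike. Origin: centre of its underside, on the plank's top.
- disc_flask: The cork disc on the old rack on which the flask stands at the start: 58 mm across, 3 mm thick, fixed, one of four alike. Origin: centre of its underside, on the plank's top.
- disc_box: The cork disc on the old rack on which the square box stands at the start: 58 mm across, 3 mm thick, fixed, one of four alike. Origin: centre of its underside, on the plank's top.
- piece_box: Bystander, to be left alone: closed mulberry shogi piece box, 118 x 158 mm, 72 mm tall, left of the racks. Origin: centre of its underside.
- ash_dish: Bystander, to be left alone: blue ceramic ash dish, 110 mm across, 30 mm tall, right of the racks. Origin: centre of its underside.
Things that resemble listed ones, but are neither listed nor needed, are in the scene too. Leave any purple look-alike of the caddy alone.

How it is judged:
By the outcome, as a careful person would: the job done as asked, in the order asked, and still so for the second after the job is handed in, with the robot touching nothing.
It also fails if it takes over 99 s, if anything falls off the work surface, if the arm or the gripper's body presses on something with over 40 N, if the wrist force passes 120 N, or if a joint passes its speed limit or range.

## Working session

There is one attempt and no reset: what is moved stays moved. The work goes in short steps, Python scripts to look and compute and a shell command to move; the robot and the scene stay as the last step left them, time stands still between calls to the robot, and variables do not carry over. Pictures are saved under pics/ and viewed, at most 14 in all, crops included, and the job is handed in when it is done.

```bash
mkdir -p pics; ls; python3 - <<'E'
from workcell import bot
import cv2,numpy as np
for c in ["top","side"]:
    im=bot.camera(c); cv2.imwrite(f"pics/{c}0.png",im)
    i=bot.camera_info(c); print(c,np.round(i["intrinsics"],1).tolist(),i["distortion"],np.round(i["camera_from_world"],4).tolist())
    for n in ["old_rack","new_rack","caddy","bell","flask","box","piece_box","ash_dish"]:
        print(n,[(np.round(d["uv"]).tolist(),round(d["confidence"],2)) for d in bot.spot_point(c,n)])
print(bot.camera_info("wrist")); o=bot.get_obs(); print(o["clock"],o["eef_pos"],o["tool_rot"],o["grip_width"])
E
```

```text
pics
top [[449.7, 0.0, 317.8], [0.0, 449.7, 240.7], [0.0, 0.0, 1.0]] [0.03702192 0.         0.         0.         0.        ] [[-0.0084, -0.9997, 0.0238, -0.0081], [-0.998, 0.0069, -0.0625, 0.5729], [0.0623, -0.0243, -0.9978, 1.0337], [0.0, 0.0, 0.0, 1.0]]
old_rack [([340.0, 220.0], 0.66)]
new_rack [([114.0, 280.0], 0.71), ([266.0, 296.0], 0.69), ([322.0, 220.0], 0.19)]
caddy [([356.0, 215.0], 0.9), ([336.0, 168.0], 0.83)]
bell [([388.0, 214.0], 0.9)]
flask [([326.0, 213.0], 0.69), ([497.0, 268.0], 0.58)]
box [([289.0, 223.0], 0.87)]
piece_box [([114.0, 280.0], 0.75)]
ash_dish [([497.0, 266.0], 0.68)]
side [[474.8, 0.0, 314.5], [0.0, 474.8, 235.7], [0.0, 0.0, 1.0]] [-0.08239904  0.          0.          0.          0.        ] [[-0.9654, -0.2604, 0.0114, 0.572], [-0.1804, 0.6358, -0.7504, 0.1521], [0.1881, -0.7266, -0.6608, 1.1168], [0.0, 0.0, 0.0, 1.0]]
old_rack [([307.0, 234.0], 0.68)]
new_rack [([366.0, 301.0], 0.89)]
caddy [([264.0, 231.0], 0.76), ([309.0, 218.0], 0.54)]
bell [([313.0, 199.0], 0.52)]
flask [([306.0, 236.0], 0.86)]
box [([302.0, 257.0], 0.95), ([314.0, 197.0], 0.65)]
piece_box [([302.0, 235.0], 0.58), ([310.0, 218.0], 0.17)]
ash_dish [([376.0, 168.0], 0.69)]
{'intrinsics': array([[396.39946691,   0.        , 317.72644524],
       [  0.        , 396.39946691, 238.75292255],
       [  0.        ,   0.        ,   1.        ]]), 'distortion': array([-0.04595602,  0.        ,  0.        ,  0.        ,  0.        ]), 'hand_eye': array([[-5.05779863e-04, -9.64536026e-01, -2.63950752e-01,
         6.59333037e-02],
       [ 9.99999783e-01, -3.76557307e-04, -5.40163888e-04,
        -6.46156210e-04],
       [ 4.21614945e-04, -2.63950968e-01,  9.64536007e-01,
        -1.20041125e-01],
       [ 0.00000000e+00,  0.00000000e+00,  0.00000000e+00,
         1.00000000e+00]])}
0.9 [ 0.15623746 -0.47497728  0.25334507] [ 9.87403134e-01  1.58224679e-01 -4.72305361e-06  4.78616445e-05] 0.08576557681598236
```

View pics/top0.png

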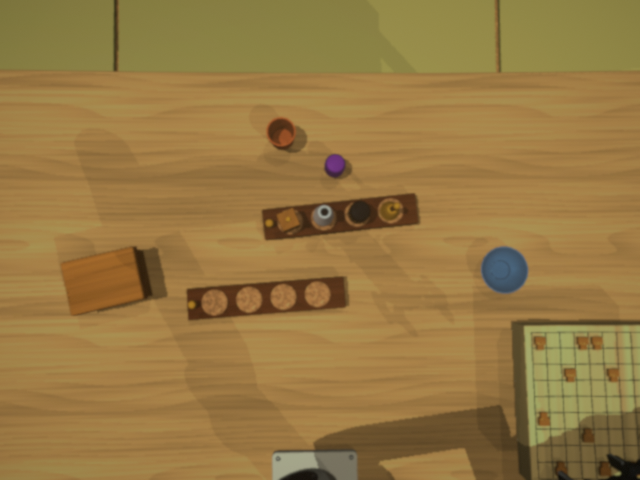

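View pics/side0.png

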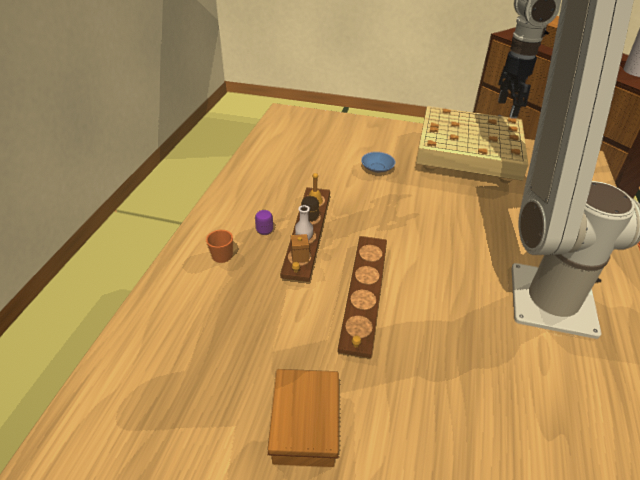

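Top view: the old rack has its knob at (269,223), then box (289,220), flask (323,217), caddy (358,213) and bell (391,210). The new rack has its knob at (192,305) and discs at (214,302), (249,299), (283,297) and (317,294).
Caddy candidates are the black one on the rack at (358,213), which fits the description, and the purple look-alike at (335,165), to be left alone. The flask and ash dish hits at (497,268) are the dish.

```bash
cat > h.py <<'E'
from workcell import bot
import cv2,numpy as np
from scipy.spatial.transform import Rotation as R
def cfw(c):
    i=bot.camera_info(c)
    if c!="wrist": return i,np.array(i["camera_from_world"])
    o=bot.get_obs(); T=np.eye(4); T[:3,:3]=R.from_quat(o["tool_rot"]).as_matrix(); T[:3,3]=o["eef_pos"]
    return i,np.linalg.inv(T@np.array(i["hand_eye"]))
def px2w(c,uv,z,cal=None):
    i,M=cal or cfw(c)
    p=cv2.undistortPoints(np.array(uv,float).reshape(-1,1,2),i["intrinsics"],i["distortion"]).reshape(-1,2)
    d=np.c_[p,np.ones(len(p))]@M[:3,:3]; C=-M[:3,:3].T@M[:3,3]
    return C+d*((np.broadcast_to(z,len(p))-C[2])/d[:,2])[:,None]
def w2px(c,P,cal=None):
    i,M=cal or cfw(c)
    return cv2.projectPoints(np.array(P,float).reshape(-1,3),cv2.Rodrigues(M[:3,:3])[0],M[:3,3],i["intrinsics"],i["distortion"])[0].reshape(-1,2)
E
python3 - <<'E'
from h import *
im=cv2.imread("pics/top0.png")
# new-rack discs: redness/brightness inside the rack's dark region
h=cv2.cvtColor(im,cv2.COLOR_BGR2HSV); 
uv=[]
for u,v in [(214,302),(249,299),(283,297),(317,294)]:
    g=im[:,:,2].astype(float); m=(g>110)&(np.hypot(*np.meshgrid(np.arange(640)-u,np.arange(480)-v))<16)
    y,x=np.nonzero(m); uv.append((x.mean(),y.mean())); print(uv[-1],m.sum())
P=px2w("top",uv,.033); print("new discs",P.round(4).tolist())
print("new knob",px2w("top",[(192,305)],.05).round(4))
print("old knob",px2w("top",[(269,223)],.05).round(4))
print("obj tops",px2w("top",[(289,218),(324,211),(358,211),(393,208)],[.096,.123,.095,.125]).round(4))
c=[(263,212),(415,194),(419,224),(265,240)]; print("old rack corners",px2w("top",c,.03).round(4).tolist())
cv2.imwrite("pics/crop1.png",cv2.resize(im[150:330,170:430],None,fx=3,fy=3,interpolation=cv2.INTER_CUBIC))
E
```

```text
(np.float64(214.12962962962962), np.float64(302.00925925925924)) 540
(np.float64(248.56204379562044), np.float64(299.286496350365)) 548
(np.float64(282.8043087971275), np.float64(296.75224416517057)) 557
(np.float64(317.0623853211009), np.float64(293.95963302752295)) 545
new discs [[0.4341, 0.2242, 0.033], [0.4393, 0.1465, 0.033], [0.4442, 0.0688, 0.033], [0.4497, -0.0094, 0.033]]
new knob [[0.4293 0.2694 0.05  ]]
old knob [[0.6117 0.0985 0.05  ]]
obj tops [[ 0.6176  0.0514  0.096 ]
 [ 0.629  -0.0236  0.123 ]
 [ 0.6322 -0.0989  0.095 ]
 [ 0.6343 -0.1697  0.125 ]]
old rack corners [[0.6394, 0.114, 0.03], [0.6796, -0.2401, 0.03], [0.6092, -0.248, 0.03], [0.5744, 0.1095, 0.03]]
```

View pics/crop1.png

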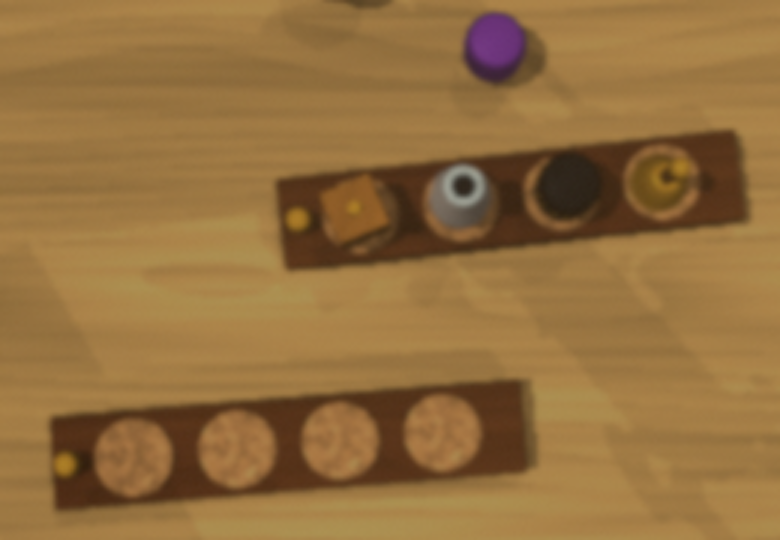

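The crop confirms it: box at (355,210), flask (462,190), black caddy (568,185) and bell (663,182) on the old rack. The purple look-alike is behind at (495,45), off the rack. I'll move above the old rack and take a wrist look.

```bash
python3 -m inch '[240,205,0,0,0,0.68,100,240,205,0,0,0,0.68,100,240,205,0,0,0,0.68,100,240,205,0,0,0,0.68,100,240,205,0,0,0,0.68,100,240,205,0,0,0,0.68,100,240,205,0,0,0,0.68,100,240,205,0,0,0,0.68,100]'; python3 -m inch '[231,204,0,0,0,0.68,100,231,204,0,0,0,0.68,100,231,204,0,0,0,0.68,100,231,204,0,0,0,0.68,100,231,204,0,0,0,0.68,100,231,204,0,0,0,0.68,100,231,204,0,0,0,0.68,100,231,204,0,0,0,0.68,100]'
python3 - <<'E'
from h import *
o=bot.get_obs(); print(o["joint_pos"].round(3) if hasattr(o["joint_pos"],"round") else o["joint_pos"])
cal=cfw("wrist"); im=bot.camera("wrist"); cv2.imwrite("pics/w1.png",im)
for n in ["caddy","bell","flask","box","old_rack","new_rack"]:
    for d in bot.spot_point("wrist",n): print(n,np.round(d["uv"],1).tolist(),round(d["confidence"],2),px2w("wrist",[d["uv"]],.033,cal).round(4).tolist())
E
```

```text
clock: 1.57
eef_pos: [0.3988, -0.2673, 0.2535]
tool_rot: [0.877, 0.48, 0.001, 0.0]
ft_force: [0.3, -0.4, -0.5]
grip_width: 0.0852
grasp_force: 0.0
clock: 2.23
eef_pos: [0.6304, -0.0617, 0.2523]
tool_rot: [0.667, 0.745, 0.001, -0.0]
ft_force: [-0.3, -0.1, -0.4]
grip_width: 0.0852
grasp_force: 0.0
[-0.098  0.515  0.406  1.46   0.002  1.361]
caddy [440.4, 209.0] 0.8 [[0.736, -0.0482, 0.033]]
caddy [315.8, 259.2] 0.62 [[0.6328, -0.1059, 0.033]]
caddy [321.3, 207.1] 0.33 [[0.6324, -0.0581, 0.033]]
bell [315.3, 330.9] 0.8 [[0.6402, -0.1772, 0.033]]
flask [320.0, 164.7] 0.96 [[0.6272, -0.0221, 0.033]]
flask [314.4, 329.8] 0.36 [[0.6392, -0.1761, 0.033]]
flask [318.5, 206.2] 0.32 [[0.6299, -0.0576, 0.033]]
box [316.3, 66.9] 0.91 [[0.6155, 0.0547, 0.033]]
box [318.2, 206.1] 0.35 [[0.6296, -0.0576, 0.033]]
old_rack [318.2, 204.8] 0.62 [[0.6295, -0.0564, 0.033]]
```

View pics/w1.png

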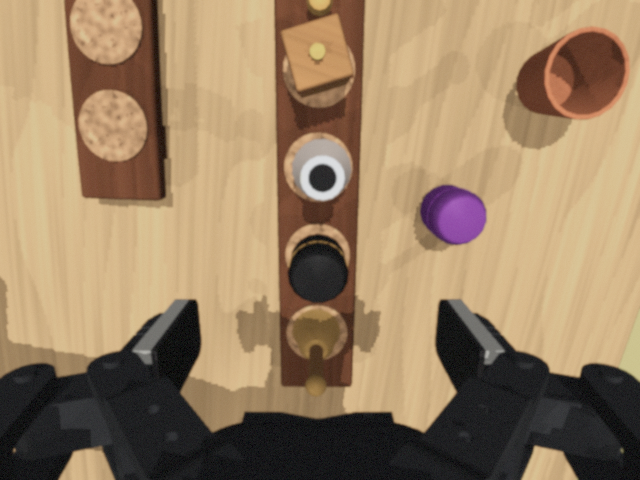

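The wrist view shows all four: box top at (318,52), flask mouth (322,177), black caddy (318,270) and bell ball (316,385). The purple caddy at (455,213) is off the rack. The box is turned relative to the rack.

```bash
python3 - <<'E'
from h import *
cal=cfw("wrist")
names=["boxknob","flask","caddy","bellball","boxdisc","flaskdisc","caddydisc","belldisc"]
print(dict(zip(names,px2w("wrist",[(317,51),(322,177.5),(318.5,272),(316,385)],[.096,.123,.095,.117],cal)[:, :2].round(4).tolist())))
c=px2w("wrist",[(281,37),(335,15),(353,75),(303,92)],.091,cal)[:,:2]
print(c.round(4).tolist(),c.mean(0))
e=np.roll(c,-1,0)-c; print(np.hypot(*e.T),np.degrees(np.arctan2(e[:,1],e[:,0]))%90)
print(px2w("wrist",[(275,100),(363,100),(281,386),(351,386)],.03,cal).round(4).tolist())
print("newdiscs",px2w("wrist",[(107,27),(113,126)],.033,cal).round(4).tolist())
o=bot.get_obs(); print(R.from_quat(o["tool_rot"]).as_matrix()[:,1])
E
```

```text
{'boxknob': [0.6126, 0.0498], 'flask': [0.624, -0.0284], 'caddy': [0.6296, -0.1016], 'bellball': [0.6363, -0.1836]}
[[0.5881, 0.0568], [0.6218, 0.0737], [0.638, 0.0383], [0.6058, 0.0239]] [0.61343091 0.0481802 ]
[0.03772436 0.03894709 0.03526767 0.03731243] [26.61723789 24.56647513 23.97478165 28.30733074]
[[0.5807, 0.0206, 0.03], [0.6529, 0.0282, 0.03], [0.6074, -0.2506, 0.03], [0.6776, -0.2432, 0.03]]
newdiscs [[0.4428, 0.0634, 0.033], [0.4468, -0.0133, 0.033]]
[ 9.94452106e-01  1.05190024e-01 -2.58380927e-04]
```

```bash
python3 -c "
from h import *; print(bot.get_obs()['eef_pos'],bot.get_obs()['clock'])"
python3 -m inch '[-6,38,0,0,0,0.12,100,-12,75,-20,0,0,0.24,100,-16,112,-40,0,0,0.347,100,-16,112,-75,0,0,0.347,100,-16,112,-110,0,0,0.347,100,-16,112,-110,0,0,0.347,100]'; python3 -c "
from h import *; o=bot.get_obs();print(o['eef_pos'],R.from_quat(o['tool_rot']).as_matrix()[:,1],o['clock'])
cv2.imwrite('pics/w2.png',bot.camera('wrist'))"
```

```text
[ 0.62641237 -0.06707724  0.25361125] 2.5833
clock: 3.08
eef_pos: [0.6055, 0.0454, 0.1364]
tool_rot: [0.53, 0.848, -0.004, -0.005]
ft_force: [-1.6, -0.5, -1.6]
grip_width: 0.0852
grasp_force: 0.0
[0.60550731 0.04536337 0.13641342] [ 0.89868433  0.43841239 -0.01269084] 3.0833
```

View pics/w2.png

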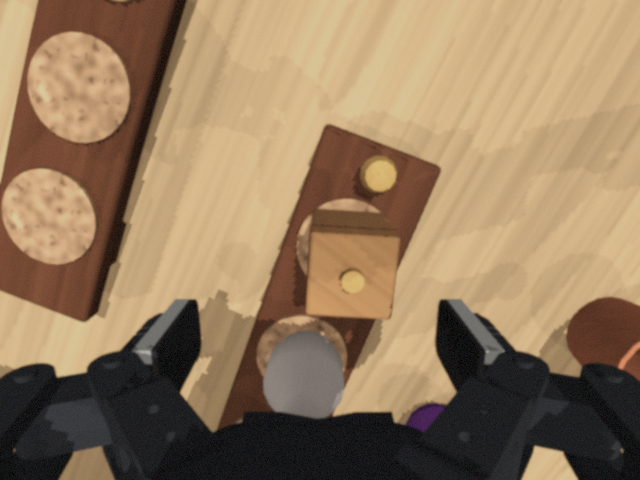

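The box is square to the jaws at (352,277), just right of the jaw centre line. The robot was still settling when this was taken, so I'll use the pose logged at that moment.

```bash
python3 - <<'E'
from h import *
i=bot.camera_info("wrist"); T=np.eye(4); T[:3,:3]=R.from_quat([.53,.848,-.004,-.005]).as_matrix(); T[:3,3]=[.6055,.0454,.1364]
cal=(i,np.linalg.inv(T@np.array(i["hand_eye"])))
print(px2w("wrist",[(353,281)],.096,cal).round(4).tolist())
c=px2w("wrist",[(309,232),(399,237),(391,319),(306,313)],.091,cal)[:,:2]; print(c.mean(0))
e=np.roll(c,-1,0)-c; print(np.hypot(*e.T),np.degrees(np.arctan2(e[:,1],e[:,0]))%90)
print("newdiscs -39,-117",px2w("wrist",[(79,87),(48,216)],.033,cal).round(4).tolist(),"oldknob",px2w("wrist",[(378,174)],.055,cal).round(4).tolist())
print(bot.get_obs()["eef_pos"])
E
```

```text
[[0.616, 0.056, 0.096]]
[0.61551642 0.05598485]
[0.03893676 0.03889538 0.03904158 0.03816433] [22.86886482 23.69826145 21.79777421 23.56701829]
newdiscs -39,-117 [[0.4462, 0.0704, 0.033], [0.4508, -0.0073, 0.033]] oldknob [[0.6109, 0.1, 0.055]]
[0.60742012 0.04501516 0.13997002]
```

```bash
python3 -m inch '[5,11,-10,0,0,-0.05,100,5,11,-42,0,0,-0.05,100,5,11,-74,0,0,-0.05,100,5,11,-74,0,0,-0.05,100,5,11,-74,0,0,-0.05,100,5,11,-74,0,0,-0.05,100]'; python3 -m inch '[0,0,0,0,0,0,20,0,0,0,0,0,0,20,0,0,0,0,0,0,20,0,0,0,0,0,0,20,0,0,0,0,0,0,20,0,0,0,0,0,0,20,0,0,0,0,0,0,20]'
```

```text
clock: 3.63
eef_pos: [0.6182, 0.0563, 0.0725]
tool_rot: [0.551, 0.834, 0.001, 0.002]
ft_force: [0.2, -0.1, 0.5]
grip_width: 0.0853
grasp_force: 0.0
clock: 4.22
eef_pos: [0.6172, 0.0571, 0.0708]
tool_rot: [0.551, 0.835, 0.001, 0.001]
ft_force: [-1.1, -1.5, 5.5]
grip_width: 0.0397
grasp_force: 60.8
```

```bash
python3 -m inch '[0,0,30,0,0,0,20,0,0,65,0,0,-0.05,20,-30,-10,90,0,0,-0.12,20,-65,-25,100,0,0,-0.22,20,-105,-40,100,0,0,-0.337,20,-140,-55,100,0,0,-0.337,20,-167,-65,100,0,0,-0.337,20,-167,-65,100,0,0,-0.337,20]'; python3 -m inch '[0,0,0,0,0,0,20,0,0,0,0,0,0,20,0,0,0,0,0,0,20,0,0,0,0,0,0,20]'; python3 - <<'E'
from h import *
cal=cfw("wrist"); o=bot.get_obs();im=bot.camera("wrist"); print(o["eef_pos"],o["tool_rot"],o["clock"]); cv2.imwrite("pics/w3.png",im)
np.save("cal3.npy",cal[1])
E
```

```text
clock: 4.88
eef_pos: [0.4422, -0.0092, 0.1684]
tool_rot: [0.684, 0.73, -0.003, -0.003]
ft_force: [-0.4, 1.3, -1.3]
grip_width: 0.0395
grasp_force: 60.8
clock: 5.22
eef_pos: [0.4505, -0.0076, 0.1693]
tool_rot: [0.683, 0.731, 0.0, 0.0]
ft_force: [-0.6, 0.7, -0.1]
grip_width: 0.0394
grasp_force: 60.8
[ 0.45049958 -0.00762576  0.1692944 ] [6.82783409e-01 7.30620760e-01 2.65731388e-04 2.26338743e-04] 5.2167
```

View pics/w3.png

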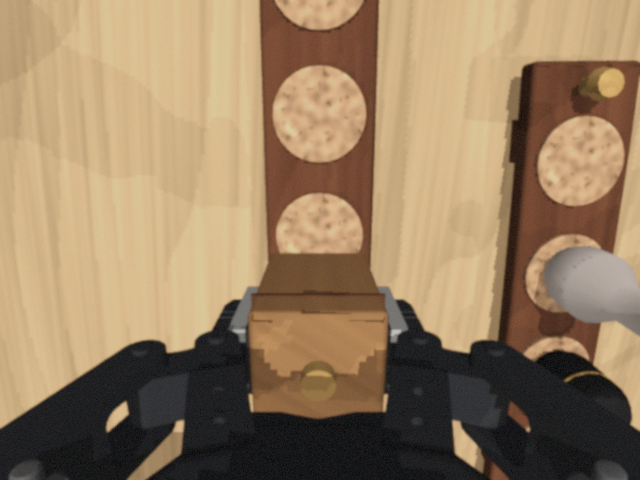

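The box is held square at (318,350). The new rack's discs are at (319,113) for +39 and (319,237) for -39, the latter partly hidden. The vacated old disc is at (580,161).

```bash
python3 - <<'E'
from h import *
cal=(bot.camera_info("wrist"),np.load("cal3.npy"))
p=px2w("wrist",[(319.5,114),(319,238)],.033,cal)[:,:2]; print(p)
d=p[0]-p[1]; print(np.hypot(*d)); print("-117:",p[1]-d,p[0]-2*d, "+117",p[0]+d)
print("box knob",px2w("wrist",[(318,372)],.193,cal))
print("old box disc",px2w("wrist",[(580,161)],.033,cal))
E
```

```text
[[ 0.44550026  0.06951976]
 [ 0.45059932 -0.00995985]]
0.07964300892629232
-117: [ 0.45569838 -0.08943946] [ 0.45569838 -0.08943946] +117 [0.4404012  0.14899938]
box knob [[ 0.4494664  -0.00541141  0.193     ]]
old box disc [[0.61650014 0.05321069 0.033     ]]
```

```bash
python3 -m inch '[0,-1,-40,0,0,0,20,0,-1,-75,0,0,0,20,0,-1,-90,0,0,0,20,0,-1,-96,0,0,0,20,0,-1,-97,0,0,0,20,0,-1,-97,0,0,0,20,0,-1,-97,0,0,0,20]'
```

```text
clock: 5.85
eef_pos: [0.4504, -0.0088, 0.0729]
tool_rot: [0.683, 0.731, 0.001, 0.001]
ft_force: [-0.1, -0.3, -0.3]
grip_width: 0.0392
grasp_force: 60.7
```

```bash
python3 -m inch '[0,0,-1.5,0,0,0,20,0,0,-3,0,0,0,20,0,0,-3,0,0,0,20,0,0,-3,0,0,0,20]'
```

```text
clock: 6.18
eef_pos: [0.4504, -0.0089, 0.0708]
tool_rot: [0.683, 0.73, 0.001, 0.001]
ft_force: [-1.6, 0.4, 7.0]
grip_width: 0.0395
grasp_force: 61.7
```

```bash
python3 -m inch '[0,0,0,0,0,0,60,0,0,0,0,0,0,90,0,0,0,0,0,0,90,0,0,0,0,0,0,90,0,0,30,0,0,0,90,0,0,70,0,0,0,90,0,0,110,0,0,0,90]'; python3 -m inch '[40,-4,10,0,0,0.02,90,80,-8,20,0,0,0.04,90,120,-11,20,0,0,0.04,90,155,-14,20,0,0,0.04,90,177,-15,20,0,0,0.04,90,177,-15,20,0,0,0.04,90,177,-15,20,0,0,0.04,90,177,-15,20,0,0,0.04,90]'; python3 -m inch '[0,0,0,0,0,0,90,0,0,0,0,0,0,90]'; python3 - <<'E'
from h import *
cal=cfw("wrist"); o=bot.get_obs();im=bot.camera("wrist"); print(o["eef_pos"],o["tool_rot"],o["clock"]); cv2.imwrite("pics/w4.png",im)
np.save("cal4.npy",cal[1])
E
```

```text
clock: 6.77
eef_pos: [0.4478, -0.0089, 0.1794]
tool_rot: [0.683, 0.73, -0.001, -0.002]
ft_force: [1.6, -0.1, 0.7]
grip_width: 0.0766
grasp_force: 0.0
clock: 7.43
eef_pos: [0.6252, -0.0239, 0.1984]
tool_rot: [0.668, 0.744, -0.001, -0.001]
ft_force: [-0.8, 0.9, 0.2]
grip_width: 0.0773
grasp_force: 0.0
clock: 7.6
eef_pos: [0.6252, -0.0239, 0.1997]
tool_rot: [0.668, 0.744, -0.0, -0.0]
ft_force: [-0.7, -0.6, 0.2]
grip_width: 0.0769
grasp_force: 0.0
[ 0.62524042 -0.02386865  0.1996886 ] [ 6.68247512e-01  7.43939001e-01 -1.07383092e-04 -1.17349330e-04] 7.6
```

View pics/w4.png

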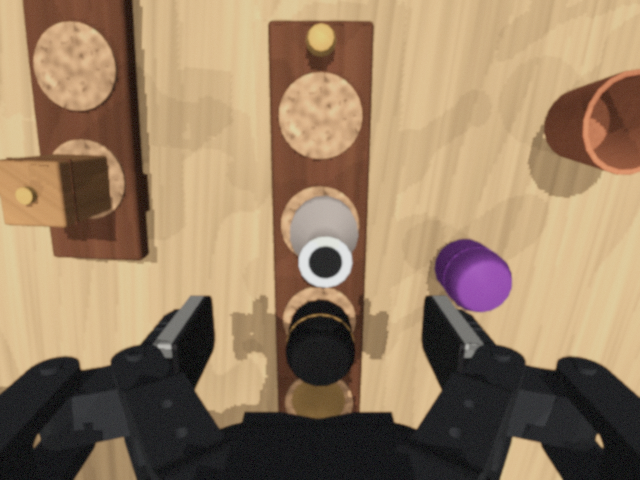

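The box stands upright on the far disc at (85,180). The flask's mouth is at (325,262) and the caddy's top at (320,355).

```bash
python3 - <<'E'
from h import *
cal=(bot.camera_info("wrist"),np.load("cal4.npy"))
print("flask",px2w("wrist",[(325.5,262)],.123,cal)[:,:2])
print("caddy",px2w("wrist",[(320,352)],.095,cal)[:,:2])
p=px2w("wrist",[(320.5,115),(320.5,226),(75,66)],.033,cal)[:,:2];print("old discs, new -39",p)
E
```

```text
flask [[ 0.62821285 -0.02269811]]
caddy [[ 0.63306356 -0.09274873]]
old discs, new -39 [[ 0.61782593  0.05366923]
 [ 0.62638576 -0.02504274]
 [ 0.44643175  0.06955296]]
```

```bash
python3 -m inch '[3,1,-30,0,0,0,90,3,1,-65,0,0,0,90,3,1,-94,0,0,0,90,3,1,-94,0,0,0,90,3,1,-94,0,0,0,40,3,1,-94,0,0,0,10,3,1,-94,0,0,0,10,3,1,-94,0,0,0,10]';python3 -m inch '[0,0,0,0,0,0,10,0,0,0,0,0,0,10,0,0,0,0,0,0,10]'
```

```text
clock: 8.32
eef_pos: [0.6309, -0.023, 0.1081]
tool_rot: [0.668, 0.744, 0.002, 0.002]
ft_force: [0.0, -0.5, 0.7]
grip_width: 0.0284
grasp_force: 0.2
clock: 8.57
eef_pos: [0.6306, -0.0231, 0.1083]
tool_rot: [0.668, 0.744, 0.001, 0.002]
ft_force: [-2.3, 0.3, 4.9]
grip_width: 0.0232
grasp_force: 54.1
```

```bash
python3 -m inch '[0,0,0,0,0,0,10,0,0,30,0,0,0,10,0,0,65,0,0,0,10,-25,15,80,0,0,-0.02,10,-60,30,80,0,0,-0.04,10,-95,47,80,0,0,-0.04,10,-130,65,80,0,0,-0.04,10,-160,80,80,0,0,-0.04,10]'; python3 -m inch '[-25,12,0,0,0,0,10,-25,12,0,0,0,0,10,-25,12,-15,0,0,0,10,-25,12,-50,0,0,0,10,-25,12,-68,0,0,0,10,-25,12,-76,0,0,0,10,-25,12,-77,0,0,0,10,-25,12,-77,0,0,0,10]'; python3 -m inch '[0,0,0,0,0,0,10,0,0,0,0,0,0,10]'
```

```text
clock: 9.23
eef_pos: [0.4669, 0.0578, 0.186]
tool_rot: [0.683, 0.73, 0.0, -0.0]
ft_force: [0.2, -0.0, -2.4]
grip_width: 0.0233
grasp_force: 56.0
clock: 9.9
eef_pos: [0.445, 0.069, 0.1089]
tool_rot: [0.683, 0.73, 0.0, 0.0]
ft_force: [-0.0, 0.6, -0.7]
grip_width: 0.0226
grasp_force: 60.5
clock: 10.07
eef_pos: [0.4451, 0.069, 0.1091]
tool_rot: [0.683, 0.73, 0.001, 0.001]
ft_force: [-0.3, 0.5, -2.0]
grip_width: 0.023
grasp_force: 60.5
```

```bash
python3 -m inch '[0,0.5,-1,0,0,0,10,0,0.5,-2,0,0,0,10,0,0.5,-2,0,0,0,10]'
```

```text
clock: 10.32
eef_pos: [0.4451, 0.0696, 0.108]
tool_rot: [0.683, 0.73, 0.001, 0.001]
ft_force: [-2.9, -0.3, 9.0]
grip_width: 0.0232
grasp_force: 60.8
```

```bash
python3 -m inch '[0,0,0,0,0,0,50,0,0,0,0,0,0,90,0,0,0,0,0,0,90,0,0,0,0,0,0,90,0,0,30,0,0,0,90,0,0,65,0,0,0,90,0,0,88,0,0,0,90]'; python3 -m inch '[25,-22,0,0,0,0.02,90,55,-49,0,0,0,0.04,90,85,-75,0,0,0,0.04,90,115,-102,0,0,0,0.04,90,145,-128,0,0,0,0.04,90,170,-152,0,0,0,0.04,90,188,-167,0,0,0,0.04,90,188,-167,0,0,0,0.04,90]'; python3 -m inch '[0,0,0,0,0,0,90,0,0,0,0,0,0,90,0,0,0,0,0,0,90]'; python3 - <<'E'
from h import *
cal=cfw("wrist"); o=bot.get_obs();im=bot.camera("wrist"); print(o["eef_pos"],o["tool_rot"],o["clock"]); cv2.imwrite("pics/w5.png",im)
np.save("cal5.npy",cal[1])
E
```

```text
clock: 10.9
eef_pos: [0.4447, 0.0696, 0.1964]
tool_rot: [0.683, 0.73, 0.0, 0.0]
ft_force: [1.2, 0.8, 0.4]
grip_width: 0.0768
grasp_force: 0.0
clock: 11.57
eef_pos: [0.635, -0.1011, 0.1926]
tool_rot: [0.67, 0.743, -0.0, 0.001]
ft_force: [-0.4, -1.1, 0.1]
grip_width: 0.0767
grasp_force: 0.0
clock: 11.82
eef_pos: [0.6314, -0.0965, 0.1942]
tool_rot: [0.668, 0.744, -0.0, -0.001]
ft_force: [0.1, 0.1, 0.8]
grip_width: 0.0767
grasp_force: 0.0
[ 0.631387   -0.09652314  0.19422554] [ 6.67900105e-01  7.44250735e-01 -2.08795071e-04 -5.00815173e-04] 11.8167
```

View pics/w5.png

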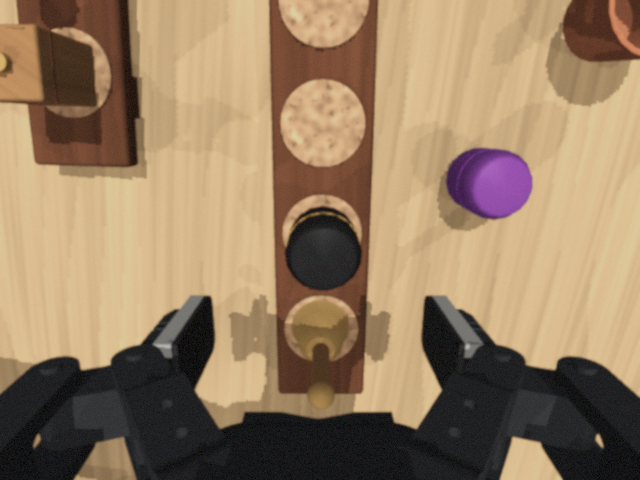

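The black caddy's top is centred at (324,252) and the bell's ball at (320,396). The purple one at (490,183) stays clear of the jaws.

```bash
python3 - <<'E'
from h import *
cal=(bot.camera_info("wrist"),np.load("cal5.npy"))
print("caddy",px2w("wrist",[(324,252)],.094,cal)[:,:2])
print("bell ball",px2w("wrist",[(320,396)],.117,cal)[:,:2])
print("discs",px2w("wrist",[(323,123),(321,231),(321,329)],.033,cal)[:,:2])
E
```

```text
caddy [[ 0.63405032 -0.09715393]]
bell ball [[ 0.64044473 -0.17773086]]
discs [[ 0.62605022 -0.02419342]
 [ 0.63301912 -0.10004115]
 [ 0.64171877 -0.17897494]]
```

```bash
python3 -m inch '[2.5,-1,-35,0,0,0,90,2.5,-1,-70,0,0,0,90,2.5,-1,-105,0,0,0,90,2.5,-1,-129,0,0,0,90,2.5,-1,-129,0,0,0,90,2.5,-1,-129,0,0,0,60,2.5,-1,-129,0,0,0,30,2.5,-1,-129,0,0,0,30]';python3 -m inch '[0,0,0,0,0,0,30,0,0,0,0,0,0,30,0,0,0,0,0,0,30]'
```

```text
clock: 12.53
eef_pos: [0.6367, -0.0985, 0.0688]
tool_rot: [0.668, 0.744, 0.001, 0.002]
ft_force: [-0.0, 0.4, 0.1]
grip_width: 0.0467
grasp_force: 61.4
clock: 12.78
eef_pos: [0.6367, -0.0986, 0.0685]
tool_rot: [0.668, 0.744, 0.002, 0.002]
ft_force: [-0.9, 1.1, 6.5]
grip_width: 0.0461
grasp_force: 62.0
```

```bash
python3 -m inch '[0,0,30,0,0,0,30,0,0,65,0,0,0,30,0,15,95,0,0,-0.02,30,-10,50,105,0,0,-0.04,30,-22,88,105,0,0,-0.04,30,-35,126,105,0,0,-0.04,30,-50,163,105,0,0,-0.04,30,-68,200,105,0,0,-0.04,30]'; python3 -m inch '[-25,25,0,0,0,0,30,-50,45,0,0,0,0,30,-85,45,0,0,0,0,30,-115,45,0,0,0,0,30,-129,45,0,0,0,0,30,-129,45,-10,0,0,0,30,-129,45,-45,0,0,0,30,-129,45,-70,0,0,0,30]'; python3 -m inch '[0,0,-20,0,0,0,30,0,0,-31,0,0,0,30,0,0,-33,0,0,0,30,0,0,-33,0,0,0,30,0,0,-33,0,0,0,30]'
```

```text
clock: 13.45
eef_pos: [0.5667, 0.1031, 0.1714]
tool_rot: [0.683, 0.73, 0.001, 0.001]
ft_force: [1.1, 0.5, -1.5]
grip_width: 0.0463
grasp_force: 61.8
clock: 14.12
eef_pos: [0.4385, 0.147, 0.1009]
tool_rot: [0.683, 0.731, 0.002, 0.001]
ft_force: [-0.3, -0.3, -1.2]
grip_width: 0.0466
grasp_force: 61.9
clock: 14.53
eef_pos: [0.4383, 0.1467, 0.0682]
tool_rot: [0.683, 0.73, 0.001, 0.0]
ft_force: [0.0, 0.0, -0.7]
grip_width: 0.0464
grasp_force: 62.8
```

```bash
python3 -m inch '[1.5,0,-0.5,0,0,0,30,1.5,0,-1,0,0,0,30,1.5,0,-1,0,0,0,30]'; python3 -m inch '[0,0,-0.5,0,0,0,30,0,0,-1,0,0,0,30,0,0,-1,0,0,0,30]'
```

```text
clock: 14.78
eef_pos: [0.4386, 0.1467, 0.0679]
tool_rot: [0.683, 0.73, 0.0, -0.0]
ft_force: [-5.7, -1.5, 14.4]
grip_width: 0.0461
grasp_force: 64.3
clock: 15.03
eef_pos: [0.4387, 0.1467, 0.0679]
tool_rot: [0.683, 0.73, 0.0, -0.0]
ft_force: [-9.5, -0.6, 21.5]
grip_width: 0.0464
grasp_force: 65.1
```

```bash
python3 -m inch '[-1,0,1.5,0,0,0,30,-1,0,1.5,0,0,0,60,-1,0,1.5,0,0,0,90,-1,0,1.5,0,0,0,90,-1,0,1.5,0,0,0,90,-1,0,35,0,0,0,90,-1,0,75,0,0,0,90,-1,0,115,0,0,0,90]'; python3 -m inch '[5,-8,15,0,0,0,90,25,-40,18,0,0,0.02,90,45,-73,18,0,0,0.04,90,65,-105,18,0,0,0.04,90,85,-138,18,0,0,0.04,90,105,-170,18,0,0,0.04,90,125,-203,18,0,0,0.04,90,145,-235,18,0,0,0.04,90]'; python3 -m inch '[20,-30,0,0,0,0,90,42,-62,0,0,0,0,90,58,-90,0,0,0,0,90,58,-90,0,0,0,0,90,58,-90,0,0,0,0,90,58,-90,0,0,0,0,90]'; python3 - <<'E'
from h import *
cal=cfw("wrist"); o=bot.get_obs();im=bot.camera("wrist"); print(o["eef_pos"],o["tool_rot"],o["clock"]); cv2.imwrite("pics/w6.png",im)
np.save("cal6.npy",cal[1])
E
```

```text
clock: 15.7
eef_pos: [0.4371, 0.1461, 0.1804]
tool_rot: [0.683, 0.73, -0.002, -0.001]
ft_force: [2.3, 0.4, -0.3]
grip_width: 0.0769
grasp_force: 0.0
clock: 16.37
eef_pos: [0.5839, -0.0904, 0.1978]
tool_rot: [0.668, 0.744, -0.0, -0.0]
ft_force: [0.4, 0.4, 0.0]
grip_width: 0.0766
grasp_force: 0.0
clock: 16.87
eef_pos: [0.6407, -0.1783, 0.1972]
tool_rot: [0.668, 0.744, -0.0, -0.001]
ft_force: [-0.3, 0.1, -0.6]
grip_width: 0.0766
grasp_force: 0.0
[ 0.6407134  -0.1782911   0.19721861] [ 6.68437512e-01  7.43767504e-01 -3.09468518e-04 -1.04745685e-03] 16.8667
```

View pics/w6.png

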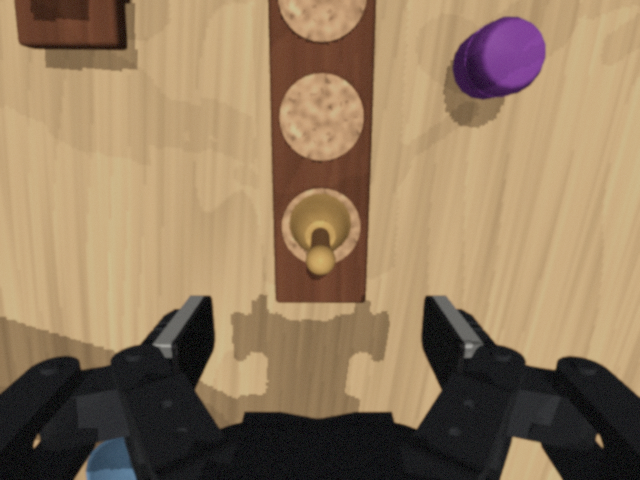

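The bell's ball is at (320,260), on the jaw centre line.

```bash
python3 - <<'E'
from h import *
cal=(bot.camera_info("wrist"),np.load("cal6.npy"))
print("ball",px2w("wrist",[(320,260)],.117,cal)[:,:2],"mouth",px2w("wrist",[(320,220)],.05,cal)[:,:2])
E
python3 -m inch '[0,0,-35,0,0,0,90,0,0,-70,0,0,0,90,0,0,-103,0,0,0,90,0,0,-103,0,0,0,90,0,0,-103,0,0,0,50,0,0,-103,0,0,0,20,0,0,-103,0,0,0,0,0,0,-103,0,0,0,0]';python3 -m inch '[0,0,0,0,0,0,0,0,0,0,0,0,0,0,0,0,0,0,0,0,0,0,0,0,0,0,0,0]'
```

```text
ball [[ 0.64071917 -0.17741894]] mouth [[ 0.6401968  -0.17052849]]
clock: 17.58
eef_pos: [0.6431, -0.1787, 0.0986]
tool_rot: [0.668, 0.744, 0.001, 0.002]
ft_force: [0.4, -0.0, -0.3]
grip_width: 0.029
grasp_force: 0.0
clock: 17.92
eef_pos: [0.642, -0.1788, 0.0975]
tool_rot: [0.668, 0.744, 0.001, 0.001]
ft_force: [-1.2, 0.6, 6.8]
grip_width: 0.011
grasp_force: 57.8
```

```bash
python3 -m inch '[0,0,0,0,0,0,0,0,0,30,0,0,0,0,0,0,65,0,0,0,0,0,10,95,0,0,-0.01,0,-5,40,105,0,0,-0.02,0,-10,75,105,0,0,-0.03,0,-16,112,105,0,0,-0.04,0,-22,150,105,0,0,-0.04,0]'; python3 -m inch '[-5,35,0,0,0,0,0,-10,72,0,0,0,0,0,-16,109,0,0,0,0,0,-30,144,0,0,0,0,0,-48,180,0,0,0,0,0,-66,213,0,0,0,0,0,-90,240,0,0,0,0,0,-120,253,0,0,0,0,0]'; python3 -m inch '[-35,0,0,0,0,0,0,-65,0,0,0,0,0,0,-65,0,-15,0,0,0,0,-65,0,-50,0,0,0,0,-65,0,-80,0,0,0,0,-65,0,-98,0,0,0,0,-65,0,-101,0,0,0,0,-65,0,-101,0,0,0,0]'; python3 -m inch '[0,0,0,0,0,0,0,0,0,0,0,0,0,0]'
```

```text
clock: 18.58
eef_pos: [0.6189, -0.0278, 0.2008]
tool_rot: [0.684, 0.73, 0.0, 0.0]
ft_force: [-0.1, 0.7, -1.6]
grip_width: 0.0111
grasp_force: 58.2
clock: 19.25
eef_pos: [0.4989, 0.2278, 0.2001]
tool_rot: [0.682, 0.731, 0.001, -0.0]
ft_force: [-0.5, 1.0, -0.7]
grip_width: 0.011
grasp_force: 58.1
clock: 19.92
eef_pos: [0.4336, 0.2242, 0.0987]
tool_rot: [0.683, 0.73, -0.001, -0.0]
ft_force: [-0.5, -0.3, -0.7]
grip_width: 0.0108
grasp_force: 58.6
clock: 20.08
eef_pos: [0.4353, 0.225, 0.1006]
tool_rot: [0.683, 0.73, 0.001, 0.0]
ft_force: [-0.3, -0.6, -1.6]
grip_width: 0.0108
grasp_force: 58.6
```

```bash
python3 -m inch '[0,-1,-1.5,0,0,0,0,0,-1,-2.5,0,0,0,0,0,-1,-2.5,0,0,0,0]'
```

```text
clock: 20.33
eef_pos: [0.4345, 0.2235, 0.0972]
tool_rot: [0.683, 0.73, 0.0, 0.0]
ft_force: [-0.2, -0.5, -1.4]
grip_width: 0.0108
grasp_force: 58.6
```

```bash
python3 -m inch '[0,0,0,0,0,0,0,0,0,-0.5,0,0,0,0,0,0,-0.5,0,0,0,0]'; python3 -m inch '[0,0,-0.7,0,0,0,0,0,0,-0.7,0,0,0,0]'
```

```text
clock: 20.58
eef_pos: [0.4344, 0.2236, 0.0968]
tool_rot: [0.683, 0.73, 0.0, 0.0]
ft_force: [-1.1, -1.8, 2.7]
grip_width: 0.0108
grasp_force: 59.2
clock: 20.75
eef_pos: [0.4345, 0.2237, 0.0968]
tool_rot: [0.683, 0.73, 0.001, 0.0]
ft_force: [-1.4, -0.1, 8.5]
grip_width: 0.0108
grasp_force: 59.7
```

Contact. Release, lift straight up, and back off to look.

```bash
python3 -m inch '[0,0,0,0,0,0,30,0,0,0,0,0,0,70,0,0,0,0,0,0,90,0,0,0,0,0,0,90,0,0,30,0,0,0,90,0,0,70,0,0,0,90,0,0,110,0,0,0,90,0,0,130,0,0,0,90]'; python3 -m inch '[20,-35,20,0,0,0,90,40,-70,30,0,0,0,90,60,-100,35,0,0,0,90,70,-130,35,0,0,0,90,70,-150,35,0,0,0,90,70,-150,35,0,0,0,90,70,-150,35,0,0,0,90,70,-150,35,0,0,0,90]'; python3 - <<'E'
from h import *
cal=cfw("wrist"); w=bot.camera("wrist"); np.save("cal7.npy",cal[1]); print(bot.get_obs()["eef_pos"])
cv2.imwrite("pics/w7.png",w); s=bot.camera("side"); cv2.imwrite("pics/s7.png",cv2.resize(s[150:400,220:480],None,fx=2.3,fy=2.3))
E
```

```text
clock: 21.42
eef_pos: [0.4358, 0.2243, 0.2301]
tool_rot: [0.683, 0.73, 0.003, 0.001]
ft_force: [0.3, 0.7, -0.3]
grip_width: 0.077
grasp_force: 0.0
clock: 22.08
eef_pos: [0.5041, 0.0739, 0.2604]
tool_rot: [0.683, 0.73, -0.0, -0.0]
ft_force: [0.5, -0.1, -0.9]
grip_width: 0.0767
grasp_force: 0.0
[0.50397779 0.07433967 0.26038468]
```

View pics/w7.png

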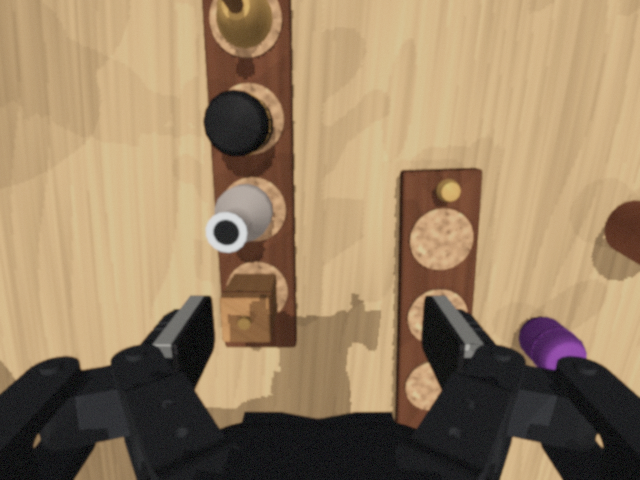

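View pics/s7.png

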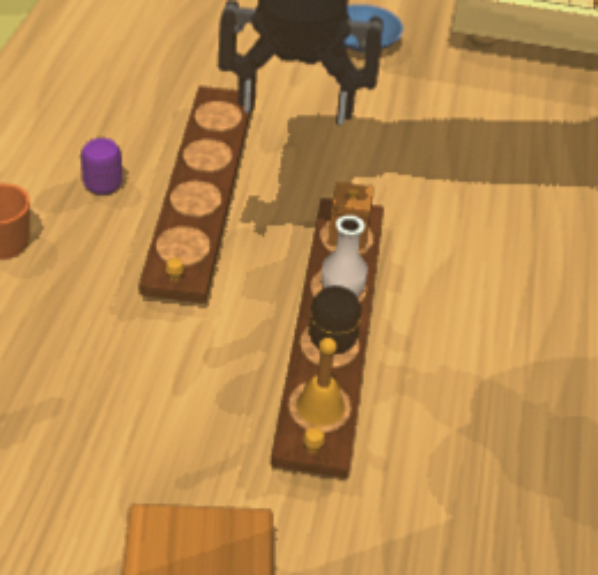

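All four stand upright in reversed order: bell by the knob, then caddy, flask and box. In the wrist view the tops are at caddy (237,123), flask (227,232) and box knob (243,323). One numeric check of the centring.

```bash
python3 - <<'E'
from h import *
cal=(bot.camera_info("wrist"),np.load("cal7.npy"))
print("caddy,flask,box tops",px2w("wrist",[(237,123),(227,232),(243,323)],[.094,.123,.096],cal)[:,:2].round(4).tolist())
print("bell px top view, from top:")
D=np.array([[.4347,.2247],[.4400,.1470],[.4452,.0695],[.4503,-.0085]]); print("discs",D.tolist())
print("disc px",w2px("wrist",np.c_[D,[.033]*4],cal).round().tolist())
t=bot.camera("top"); i=cfw("top")
cv2.imwrite("pics/t8.png",cv2.resize(t[260:340,170:360],None,fx=4,fy=4,interpolation=cv2.INTER_CUBIC))
E
```

```text
caddy,flask,box tops [[0.4419, 0.1426], [0.4421, 0.0714], [0.4492, -0.0096]]
bell px top view, from top:
discs [[0.4347, 0.2247], [0.44, 0.147], [0.4452, 0.0695], [0.4503, -0.0085]]
disc px [[245.0, 19.0], [249.0, 119.0], [253.0, 209.0], [256.0, 291.0]]
```

View pics/t8.png

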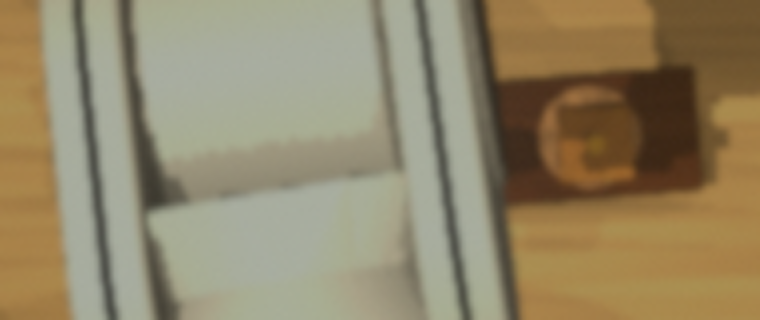

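The top camera is blocked by the arm, so I'll move the arm aside and take one clean top view.

```bash
python3 -m inch '[-5,-40,0,0,0,-0.08,90,-10,-80,0,0,0,-0.16,90,-20,-120,0,0,0,-0.24,90,-30,-160,0,0,0,-0.32,90,-40,-200,0,0,0,-0.4,90,-60,-235,0,0,0,-0.48,90,-80,-270,0,0,0,-0.56,90,-100,-305,0,0,0,-0.6,90]' ; python3 -m inch '[0,0,0,0,0,0,90,0,0,0,0,0,0,90]'; python3 - <<'E'
from h import *
t=bot.camera("top"); cal=cfw("top")
D=np.array([[.4347,.2247],[.4400,.1470],[.4452,.0695],[.4503,-.0085]])
a=np.linspace(0,2*np.pi,60)
x0,y0,f=180,265,5
v=cv2.resize(t[y0:y0+75,x0:x0+160],None,fx=f,fy=f,interpolation=cv2.INTER_CUBIC)
def circ(c,r,z,col):
    p=w2px("top",np.c_[c[0]+r*np.cos(a),c[1]+r*np.sin(a),a*0+z],cal); cv2.polylines(v,[np.int32((p-[x0,y0])*f+f/2)],True,col,1)
for d in D: circ(d,.029,.033,(0,255,0))
circ(D[0],.008,.117,(255,255,0)); circ(D[1],.024,.081,(255,255,0)); circ(D[2],.014,.123,(255,255,0)); circ(D[3],.005,.096,(255,255,0))
cv2.imwrite("pics/t9.png",v)
E
```

```text
clock: 22.9
eef_pos: [0.4036, -0.2321, 0.2607]
tool_rot: [0.869, 0.495, 0.0, 0.0]
ft_force: [1.2, 0.8, 0.3]
grip_width: 0.077
grasp_force: 0.0
clock: 23.07
eef_pos: [0.4036, -0.2324, 0.2607]
tool_rot: [0.869, 0.495, 0.0, 0.0]
ft_force: [0.1, 0.2, -0.5]
grip_width: 0.0769
grasp_force: 0.0
```

View pics/t9.png

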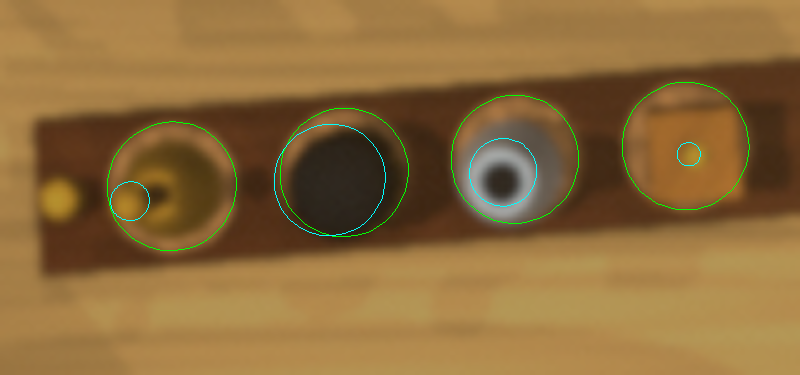

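Bell and box are well centred, and the flask is about 3 mm off. Both views put the caddy about 4 mm off toward the flask side, so I'll nudge it back.

```bash
python3 -m inch '[4,40,0,0,0,0.1,90,8,80,0,0,0,0.2,90,12,120,0,0,0,0.3,90,16,160,0,0,0,0.4,90,20,200,0,0,0,0.5,90,24,240,0,0,0,0.6,90,28,280,0,0,0,0.6,90,32,320,0,0,0,0.6,90]'; python3 -m inch '[2,30,0,0,0,0,90,4,57,0,0,0,0,90,4,57,0,0,0,0,90,4,57,0,0,0,0,90,4,57,0,0,0,0,90]'; python3 -c "
from h import *; o=bot.get_obs(); print(o['eef_pos'],R.from_quat(o['tool_rot']).as_matrix()[:,1])"
```

```text
clock: 23.78
eef_pos: [0.4356, 0.093, 0.2608]
tool_rot: [0.681, 0.732, 0.0, 0.0]
ft_force: [0.6, -0.1, -0.4]
grip_width: 0.0768
grasp_force: 0.0
clock: 24.2
eef_pos: [0.4395, 0.1469, 0.2604]
tool_rot: [0.682, 0.732, -0.0, -0.0]
ft_force: [0.8, -0.5, 0.5]
grip_width: 0.0771
grasp_force: 0.0
[0.43952714 0.14690363 0.26042359] [ 9.97502522e-01  7.06280929e-02 -6.25361751e-04]
```

```bash
python3 -m inch '[0,-3,-40,0,0,0,90,0,-3,-80,0,0,0,90,0,-3,-115,0,0,0,90,0,-3,-150,0,0,0,90,0,-3,-180,0,0,0,90,0,-3,-190,0,0,0,90,0,-3,-190,0,0,0,90,0,-3,-190,0,0,0,90]'; python3 -m inch '[0,0,0,0,0,0,60,0,0,0,0,0,0,30,0,0,0,0,0,0,30,0,0,0,0,0,0,30,0,0,0,0,0,0,30,0,0,0,0,0,0,30]'
```

```text
clock: 24.87
eef_pos: [0.4399, 0.1418, 0.0705]
tool_rot: [0.683, 0.73, -0.001, -0.0]
ft_force: [-0.1, -1.0, 0.5]
grip_width: 0.0767
grasp_force: 0.0
clock: 25.37
eef_pos: [0.4414, 0.1428, 0.0724]
tool_rot: [0.683, 0.73, 0.001, 0.001]
ft_force: [-1.1, -0.8, 6.0]
grip_width: 0.0465
grasp_force: 61.4
```

```bash
python3 -m inch '[0,0,4,0,0,0,30,0,0,4,0,0,0,30,0.5,4.5,4,0,0,0,30,0.5,4.5,4,0,0,0,30,0.5,4.5,2,0,0,0,30,0.5,4.5,0.5,0,0,0,30,0.5,4.5,0.5,0,0,0,30]'
```

```text
clock: 25.95
eef_pos: [0.441, 0.1474, 0.0724]
tool_rot: [0.683, 0.73, 0.001, 0.0]
ft_force: [-4.0, -0.6, 12.7]
grip_width: 0.0463
grasp_force: 62.7
```

Down in contact; release, lift, retreat and check.

```bash
python3 -m inch '[0,0,0.5,0,0,0,30,0,0,0.5,0,0,0,60,0,0,0.5,0,0,0,90,0,0,0.5,0,0,0,90,0,0,0.5,0,0,0,90,0,0,40,0,0,0,90,0,0,80,0,0,0,90,0,0,120,0,0,0,90]'; python3 -m inch '[0,0,40,0,0,0,90,0,0,70,0,0,0,90,-5,-40,70,0,0,-0.08,90,-10,-80,70,0,0,-0.16,90,-15,-120,70,0,0,-0.24,90,-20,-160,70,0,0,-0.3,90,-20,-200,70,0,0,-0.3,90,-20,-240,70,0,0,-0.3,90]'; python3 -m inch '[0,-40,0,0,0,0,90,0,-80,0,0,0,0,90,0,-120,0,0,0,0,90,0,-120,0,0,0,0,90,0,-120,0,0,0,0,90]'; python3 - <<'E'
from h import *
t=bot.camera("top"); cal=cfw("top")
D=np.array([[.4347,.2247],[.4400,.1470],[.4452,.0695],[.4503,-.0085]])
a=np.linspace(0,2*np.pi,60); x0,y0,f=180,265,5
v=cv2.resize(t[y0:y0+75,x0:x0+160],None,fx=f,fy=f,interpolation=cv2.INTER_CUBIC)
for d,r,z in [(D[0],.029,.033),(D[1],.029,.033),(D[2],.029,.033),(D[3],.029,.033),(D[1],.024,.081)]:
    p=w2px("top",np.c_[d[0]+r*np.cos(a),d[1]+r*np.sin(a),a*0+z],cal); cv2.polylines(v,[np.int32((p-[x0,y0])*f+f/2)],True,(0,255,0),1)
cv2.imwrite("pics/t10.png",v)
for n in ["piece_box","ash_dish"]: print(n,[np.round(d["uv"]).tolist() for d in bot.spot_point("top",n)])
E
```

```text
clock: 26.62
eef_pos: [0.4397, 0.1467, 0.1915]
tool_rot: [0.683, 0.73, -0.001, -0.001]
ft_force: [0.1, 1.0, 0.2]
grip_width: 0.0769
grasp_force: 0.0
clock: 27.28
eef_pos: [0.42, -0.0946, 0.2611]
tool_rot: [0.784, 0.62, 0.0, 0.0]
ft_force: [0.8, 0.7, -0.4]
grip_width: 0.0763
grasp_force: 0.0
clock: 27.7
eef_pos: [0.4202, -0.2148, 0.2604]
tool_rot: [0.786, 0.618, -0.0, -0.001]
ft_force: [-0.9, 0.2, -0.6]
grip_width: 0.0772
grasp_force: 0.0
piece_box [[115.0, 279.0], [289.0, 221.0], [500.0, 267.0]]
ash_dish [[497.0, 269.0], [282.0, 296.0]]
```

View pics/t10.png

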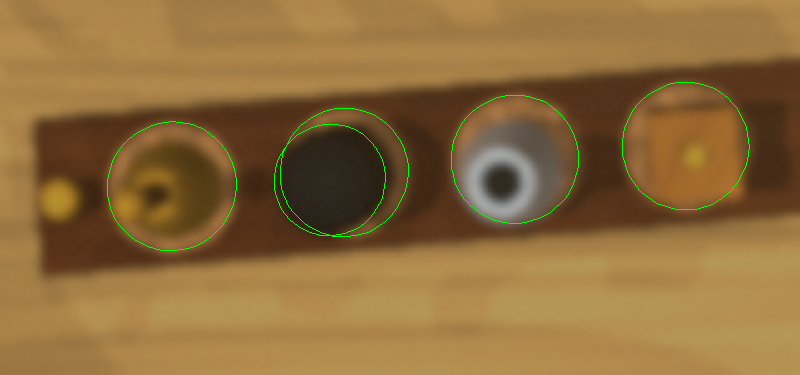

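The caddy at (333,180) now sits in its predicted circle, and the other three are unmoved. The piece box and ash dish are where they were.

```bash
python3 -c "
from workcell import bot; print(bot.job_done())"
```

```text
the job is handed in; nothing more can be done
None
```

The job is handed in: the bell, caddy, flask and box stand upright on the new rack in that order from the brass knob, each within about 3 mm of its disc's centre, and the piece box and ash dish are where they were.

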